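# Load the grommet die and bring the setter over it

### The arm

A 6-joint arm with a two-finger parallel gripper is mounted at the origin on a cart in front of the work surface, level with it; the furniture and walls round the work are solid. World frame = base frame: x ahead of the robot, y to its left, z up, the work surface at z = 0. Lengths are in mm, angles in rad, forces in N, time in s.
With the tool pointing down it reaches from about 350 to 875 mm from the base axis. Payload 4.2 kg.
Tool frame: the origin (TCP) lies between the finger pads; the fingertips stand 25 mm ahead of it and the grasp point (between the pads) lies 6 mm ahead of it; z points along the fingers, y is the line along which they close (so a half turn about z gives the same grasp; the last joint's range is limited). The gripper opens to 85 mm and grips with 20 to 120 N. Pads are 22 mm wide; open, the fingers measure 114 mm over their backs; the gripper's body (76 mm by 85 mm) begins 54 mm behind the grasp point. The pads swing forward as they close: fully open they stand 13 mm farther back than shut.
Start: joints at [0.259, 0.385, 0.008, 0, -1.194, -0.259], TCP at [624.979, 0.025, 233.612] pointing down, gripper open.
Joint ranges: [-3.14, 3.14], [-1.21, 2.06], [-1.07, 1.41], [-3.16, 2.05], [-2.99, -0.16], [-3.1, 3.1]. Speed limits (rad/s): [2.79, 2.79, 3.14, 3.14, 3.14, 3.14].

### API

Orientations are given as a unit quaternion [x, y, z, w].
In Python, from bench import arm gives the robot as it stands.
- The arm moves only by the shell command python3 -m pendant 'ROWS'. ROWS is JSON, a list of rows, each a list of 7 numbers: the shift along the tool's x, y, z in m, then the turn, a rotation vector about the tool's x, y, z in degrees, then the finger opening in m, from 0 to 0.0854. In form: [[x, y, z, wx, wy, wz, fingers], ...]. A call has 1 to 12 rows; each row shifts and turns the commanded pose from where the row before left it, along the tool's axes as they then stand; what a row does not reach is not made up. A row lasts 1/10 s, in which the tool goes at most 50 mm and 8.59 degrees, less where a joint would pass 70% of its speed; a pose out of reach is approached as far as the arm can. A call is refused whole if a number of a shift passes 0.05 or a number of a turn 8.59, either way. A call with a gripper value outside its range is refused whole. The fingers move at their own pace and stop on an object; the grip force is fixed at half the most. Time passes only in rows, so rows that do not move let the fingers close. It gives the time, the measured TCP pose, the force, the opening and the grip force at its end, in the units of the state.
- arm.read_state(): the state, without advancing time (a new reading comes with each control period).
- arm.get_image(name): name is "scene" or "side" or "wrist"; returns a dict with "image" (384x512x3 uint8, red, green, blue), "fx", "fy", "cx", "cy" (pixels), "k1" (the pictures are not rectified: a ray, as slopes to the right and down, at radius r is drawn at 1 + k1 r^2 times it, then the intrinsics apply), "xyz" and "rotation" of the camera in the world. Camera axes: x right, y down, z forward; pixel columns grow to the right and rows downward; lengths in mm; the calibration is good to about 2 mm. A picture is of the moment at which its call begins. There is no depth.
- arm.job_done(): hands the job in; it is judged then, once.
The state is a dict: "clock": time; "joints": joint angles; "joint_vel": joint speeds; "joint_efforts": joint torques, N m; "position": TCP position; "ee_rot": TCP orientation; "contact_force": force on the tool from outside, world axes, zero at the start; "wrist_torque": the same for the moment, N m; "gripper_width": finger opening in mm; "grasp_force": force on a finger pad.
Only numpy, scipy, OpenCV 4.12 (cv2) and the standard library are available. Lean on these libraries where they do the work, as an engineer would, in place of code of your own. Each camera call takes 0.05 s, during which the arm holds its last target. There are 200 camera calls.

### The job

Get the curtain grommet ready for setting: put the brass grommet, flange down, fully into the one recess of the steel die bar that it fits and let go of it. Then lift the bright steel setting punch (not the black hole cutter) out of its wooden stand, carry it over the thread spools and stop with it upright and centred over the grommet, its nose about 1 cm above the grommet's barrel and touching neither grommet nor die, so that I can slip the hem in between. Finish while still holding it there, still; leave the spools and the hole cutter standing where they are.

Things in the scene. Friction and masses are not known exactly. Their poses are not given: they have to be found in the camera images.
- grommet: Loose brass eyelet, 30 g, flat on the table, barrel up. Flange 36 mm across, 4 mm thick; on it, coaxial, an open barrel 22 mm outside, 18 mm inside, 16 mm high in all. Origin: centre of the flange's underside; z up through the barrel. Take it from above by the outside of the barrel, with the fingertips clear of the flange.
- grommet_top (a point): Centre of the upper rim of the grommet's barrel, 16 mm above the grommet's origin; its z points out of the barrel.
- die: Fixed steel die bar on a dark base, 74 x 156 mm (x, y), 24 mm high. Origin: centre of the underside. In its top, in a row along y at x = +1 mm, three round flat recesses 5 mm deep, rims chamfered: 29 mm across at y = -51 mm, 39 mm across at y = -10 mm (the middle one, for the grommet), 49 mm across at y = +41 mm. Right of it a 235 mm machine stands under a lamp: swing in from the base side.
- die_seat (a point): Centre of the floor of the die's middle recess (39 mm across, for flange 36 mm), 19 mm above the table, 5 mm below the die's top face. The grommet is seated when its origin is here.
- stand: Fixed light wooden block 58 x 102 mm (its x, y), 30 mm high; origin: centre of the underside. Two sockets, 18 mm across and 14 mm deep, at y = -25 and +25 mm on its long axis; setter and hole cutter stand in them, either way round, on the shoulders of their heads.
- setter: Loose setting punch of bright steel, 0.3 kg, 100 mm long, round about its z axis, standing upright in the stand. Origin: centre of the nose's tip, at the bottom. Upward: nose 15 mm across, 0-10 mm; head 30 mm across, 10-22 mm; taper; shank 22 mm across, 30-98 mm (grip it from above, about 75 mm up). In the stand its origin is 20 mm above the table and the nose 10 mm deep in the socket.
- cutter: Loose hole cutter, black with two red bands, of nearly the same size as the setter (99 mm long, shank 21 mm across), in the stand's other socket, upright. Origin: centre of its lower end. Leave it alone.
- spool_0: Loose thread spool, magenta, standing on the table, 26 mm across, 42 mm high; origin: centre of its underside. Leave it standing.
- spool_1: Loose thread spool, yellow, standing, 26 mm across, 50 mm high; origin: centre of its underside. Leave it standing.
- spool_2: Loose thread spool, black, standing, 26 mm across, 42 mm high; origin: centre of its underside. Leave it standing.
- spool_3: Loose thread spool, light blue, standing, 26 mm across, 46 mm high; origin: centre of its underside. Leave it standing.
Not all that is in view belongs to the job. Leave any blue or green look-alike of the setter alone.

How it is judged (in metres and radians):
On the way, in this order (a step that is already met when the one before it is completed fails the run):
1. the grommet lies flat at the bottom of the middle recess, let go, with the setter still in its stand (horizontal distance between grommet and die_seat below 0.003 m and z of grommet in the frame of die_seat below 0.0015 m and angle between grommet's own z axis and vertical below 0.06 rad and contact force between the fingers and grommet below 0.05 N and distance of setter from where it was at the start of the episode below 0.01 m), for 0.2 s.
2. the setter is lifted clear of its stand in the gripper (z of setter in the frame of stand above 0.035 m and contact force between setter and stand below 0.05 N and contact force between the fingers and setter above 1 N), for 0.1 s.
At the end, for the whole second after the job is handed in: The setter is held still and upright (within 4 degrees), its nose within 4 mm of the grommet's axis and 4 to 17 mm above the rim of its barrel, touching neither grommet nor die; the grommet, let go, lies flat in the die's middle recess (within 3 mm sideways, 1.5 mm in height) (contact force between the fingers and setter above 1 N and horizontal distance between setter and grommet_top below 0.004 m and z of setter in the frame of grommet_top between 0.004 and 0.017 m and angle between setter's own z axis and vertical below 0.07 rad and linear speed of setter below 0.02 m/s and contact force between each of setter, the fingers and grommet below 0.05 N and contact force between setter and die below 0.05 N and horizontal distance between grommet and die_seat below 0.003 m and z of grommet in the frame of die_seat below 0.0015 m and angle between grommet's own z axis and vertical below 0.06 rad); the arm keeps its last pose, push and grip.
It fails at once if the setter knocks the grommet or the die (contact force between setter and grommet above 1 N or contact force between setter and die above 1 N).
It fails at once if a spool is shifted by more than 15 mm or knocked over (distance of any of spool_0, spool_1, spool_2, spool_3 from where it was at the start of the episode above 0.015 m or angle between any of spool_0, spool_1, spool_2, spool_3's own z axis and vertical above 0.5 rad).
It fails at once if the hole cutter is taken out of its socket or tipped (distance of cutter from where it was at the start of the episode above 0.012 m or angle between cutter's own z axis and vertical above 0.3 rad).
It also fails if it takes over 56 s, if anything falls off the work surface, if the arm or the gripper's body presses on something with over 40 N, if the wrist force passes 120 N, or if a joint passes its speed limit or range.

## Working session

There is one attempt and no reset: what is moved stays moved. The work goes in short steps, Python scripts to look and compute and a shell command to move; the robot and the scene stay as the last step left them, time stands still between calls to the robot, and variables do not carry over. Pictures are saved under pics/ and viewed, at most 10 in all, crops included, and the job is handed in when it is done.

```bash
mkdir -p pics; ls; cat > h.py <<'E'
import numpy as np, cv2, json
from bench import arm
from scipy.spatial.transform import Rotation as R
def snap(n,f):
    d=arm.get_image(n); cv2.imwrite(f'pics/{f}.png',cv2.cvtColor(np.array(d['image'],dtype=np.uint8),cv2.COLOR_RGB2BGR))
    np.save(f'pics/{f}.npy',{k:v for k,v in d.items()},allow_pickle=True); return d
def load(f): return np.load(f'pics/{f}.npy',allow_pickle=True).item()
def rot(d):
    r=np.array(d['rotation'],float)
    return r if r.shape==(3,3) else R.from_quat(r).as_matrix()
def ray(d,u,v):
    K=np.array([[d['fx'],0,d['cx']],[0,d['fy'],d['cy']],[0,0,1.]])
    x=cv2.undistortPoints(np.array([[[u,v]]],float),K,np.array([d['k1'],0,0,0.]),).ravel()
    # solve radial model exactly
    return np.array(d['xyz'],float),rot(d)@np.array([x[0],x[1],1])
def at(d,u,v,z):
    o,r=ray(d,u,v); return o+r*(z-o[2])/r[2]
def proj(d,P):
    p=rot(d).T@(np.array(P,float)-np.array(d['xyz'],float)); s=p[:2]/p[2]; s=s*(1+d['k1']*(s@s))
    return np.array([d['fx']*s[0]+d['cx'],d['fy']*s[1]+d['cy']])
E
python3 - <<'E'
from h import *
ims=[snap(n,n+'0') for n in('scene','side','wrist')]
for d in ims: print({k:np.round(v,4).tolist() for k,v in d.items() if k!='image'})
a=[np.array(d['image'])[:,:,::-1] for d in ims]
print(arm.read_state())
E
```

```text
pics
{'fx': 484.9222, 'fy': 484.9222, 'cx': 269.127, 'cy': 193.2255, 'k1': 0.0513, 'xyz': [110.7004, 14.5478, 699.7561], 'rotation': [-0.43, 0.8416, -0.295, 0.1409]}
{'fx': 404.3245, 'fy': 404.3245, 'cx': 250.9049, 'cy': 187.3341, 'k1': -0.1082, 'xyz': [71.1264, 19.7183, 692.2846], 'rotation': [-0.4207, 0.8412, -0.3016, 0.1565]}
{'fx': 289.8167, 'fy': 289.8167, 'cx': 252.639, 'cy': 192.6365, 'k1': 0.0009, 'xyz': [624.8816, -80.4451, 372.0654], 'rotation': [0.0005, 0.9874, 0.1585, -0.0009]}
{'clock': 0.15, 'joints': array([ 2.58608768e-01,  3.85392178e-01,  6.94979858e-03, -3.27653273e-04,
       -1.19402072e+00, -2.58573739e-01]), 'joint_vel': array([ 0.00046242, -0.0034746 ,  0.00500153,  0.00143951, -0.00091449,
        0.00130569]), 'joint_efforts': array([-6.03353892e-04, -3.92678475e+01,  1.88581592e+01,  4.18858320e+00,
       -3.39302780e-03,  5.70479813e-06]), 'position': array([6.24566119e+02, 1.44229093e-02, 2.32773035e+02]), 'ee_rot': array([-7.07076200e-01,  7.07136853e-01,  5.50644278e-04, -6.43828486e-04]), 'contact_force': array([-0.42507722,  0.12533605, -0.23378486]), 'wrist_torque': array([-0.00434888, -0.05598298,  0.0057347 ]), 'grasp_force': 0.0, 'gripper_width': 85.17297387016734}
```

View pics/scene0.png

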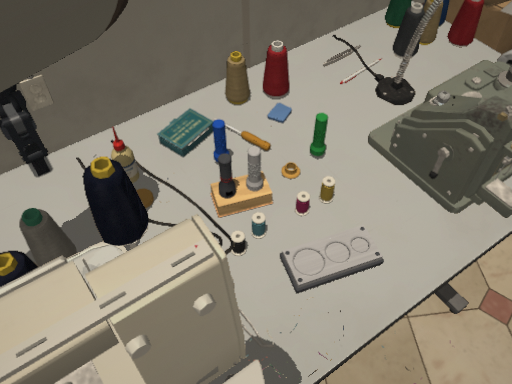

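View pics/wrist0.png

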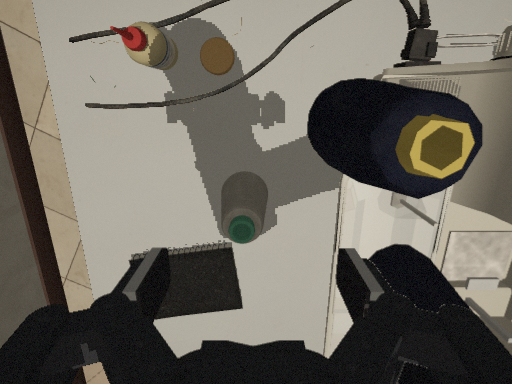

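The scene picture shows the grommet at (290,170), and the stand at (241,194) with the black cutter at (226,175) and the bright setter at (254,168). The blue (220,140) and green (319,135) look-alikes stand nearby. The spools are black (238,242), light blue (259,224), magenta (303,203) and yellow (328,189), and the die is at (332,258). The wrist view covers only the cones, bottle and machine, nothing for the job.

```bash
python3 - <<'E'
from h import *
d=load('scene0');s=load('side0')
for n,u,v,z in [('grom',290,170,10),('stand',241,194,30),('cut',226,188,30),('set',254,182,30),('blk',238,242,25),('lb',259,224,25),('mag',303,203,25),('yel',328,189,25),('die',332,258,24),('r39',338,251,24),('machcorner',215,222,200),('green',318,153,0),('blue',221,158,0),('grippertip',35,170,210)]:
    print(n,at(d,u,v,z).round(0))
print('tcp',proj(d,[625,0,215]),proj(s,[625,0,215]))
im=d['image'][120:300,190:400]; im2=s['image']
a=cv2.resize(np.array(im,np.uint8),None,fx=3.6,fy=3.3,interpolation=cv2.INTER_CUBIC)
cv2.imwrite('pics/crop0.png',a[:,:,::-1])
E
```

```text
grom [ 563. -379.   10.]
stand [ 556. -264.   30.]
cut [ 582. -250.   30.]
set [ 565. -298.   30.]
blk [ 479. -206.   25.]
lb [ 489. -255.   25.]
mag [ 480. -343.   25.]
yel [ 479. -399.   25.]
die [ 367. -312.   24.]
r39 [ 371. -329.   24.]
machcorner [ 425. -142.  200.]
green [ 573. -457.    0.]
blue [ 672. -295.    0.]
grippertip [625.   7. 210.]
tcp [ 38.86435783 165.02334532] [ 65.70173784 161.16886386]
```

View pics/crop0.png

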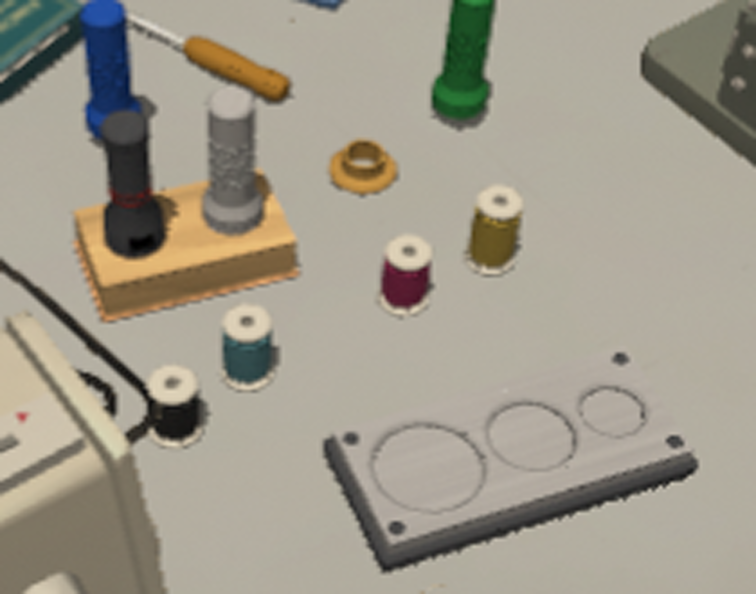

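View pics/side0.png

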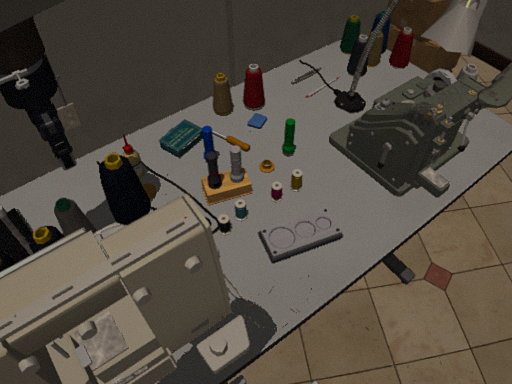

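The crop confirms the choice: the bright steel setter is in the stand's right socket (crop 232,160), the black cutter with red bands is in the left one (133,190), and the brass grommet is at (362,168). The side view agrees with this. I'll estimate the sewing machine's height before swinging over.

```bash
python3 - <<'E'
from h import *
d=load('scene0');s=load('side0')
b=at(d,243,350,0);print('base corner',b.round())
for z in(200,250,300,350): print(z,proj(d,[b[0],b[1],z]).round(), at(d,105,165,z).round(), at(s,115,160,z).round())
def tri(a,b):
    o1,r1=ray(d,*a);o2,r2=ray(s,*b);A=np.stack([r1,-r2],1);t=np.linalg.lstsq(A,o2-o1,rcond=None)[0];return (o1+r1*t[0]).round(),(o2+r2*t[1]).round()
print(tri((215,222),(190,200)),tri((101,166),(114,158)))
w=load('wrist0')
for z in(100,200,250):print(z,at(w,440,148,z).round(),at(w,380,70,z).round())
print(rot(w)@[0,0,1])
E
```

```text
base corner [ 335. -117.    0.]
200 [239. 285.] [591. -72. 200.] [591. -72. 200.]
250 [237. 263.] [543. -63. 250.] [538. -63. 250.]
300 [235. 237.] [495. -54. 300.] [485. -53. 300.]
350 [233. 207.] [447. -46. 350.] [433. -44. 350.]
(array([335., -97., 343.]), array([334., -88., 340.])) (array([539., -58., 255.]), array([538., -62., 255.]))
100 [448. -35. 100.] [ 514. -103.  100.]
200 [513. -52. 200.] [555. -95. 200.]
250 [546. -60. 250.] [575. -90. 250.]
[-0.00163309  0.31292215 -0.94977738]
```

```bash
python3 -m pendant '[[0,0,-0.05,0,0,0,0.08],[0,0,-0.05,0,0,0,0.08],[0,0,-0.05,0,0,0,0.08],[0,0,-0.03,0,0,0,0.08],[0.0,0,0,0,0,0,0.08]]'
```

```text
clock: 0.65
position: [626.2, -0.2, 419.5]
ee_rot: [-0.707, 0.707, -0.003, 0.004]
contact_force: [0.0, 0.8, 0.3]
gripper_width: 80.0
grasp_force: 0.0
```

```bash
python3 -m pendant '[[0.04,0.006,0,0,0,0,0.08],[0.04,0.006,0,0,0,0,0.08],[0.04,0.006,0,0,0,0,0.08],[0.04,0.006,0,0,0,0,0.08],[0.04,0.006,0,0,0,0,0.08],[0.04,0.006,0,0,0,0,0.08],[0.04,0.006,0,0,0,0,0.08],[0.04,0.006,0.03,0,0,0,0.08],[0.04,0.006,0.03,0,0,0,0.08],[0,0.006,0.03,0,0,0,0.08],[0,0,0,0,0,0,0.08],[0,0,0,0,0,0,0.08]]'
python3 - <<'E'
from h import *
snap('wrist','w1'); print({k:np.round(v,3) for k,v in arm.read_state().items() if k in('position','ee_rot','joints','clock')})
E
```

```text
clock: 1.85
position: [565.1, -359.5, 323.9]
ee_rot: [0.707, -0.707, -0.0, 0.001]
contact_force: [-0.0, 0.1, 1.1]
gripper_width: 80.5
grasp_force: 0.0
{'clock': np.float64(1.9), 'joints': array([-3.250e-01,  4.230e-01,  2.930e-01,  1.000e-03, -1.438e+00,
        3.250e-01]), 'position': array([ 565.911, -359.362,  325.683]), 'ee_rot': array([ 0.707, -0.707,  0.001, -0.   ])}
```

View pics/w1.png

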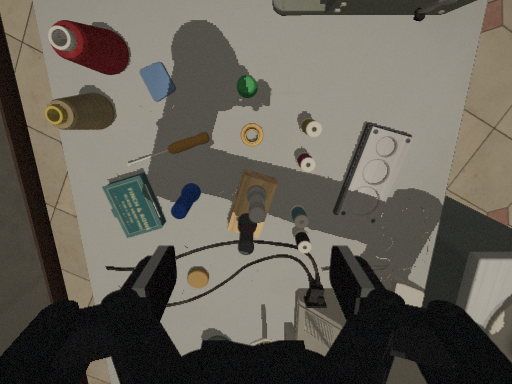

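The wrist view shows everything: grommet (252,134), green (247,86) and blue (186,200) look-alikes, stand with setter top (257,188) and cutter top (246,218), spools at (312,128), (306,162), (299,216) and (303,243), and the die recesses at about (385,147), (376,172) and (366,204).

```bash
cat >> h.py <<'E'
def flange(d,u,v,z,rad=25):
    im=np.array(d['image'],np.uint8); hsv=cv2.cvtColor(im,cv2.COLOR_RGB2HSV)
    m=cv2.inRange(hsv,(8,110,40),(30,255,255)); k=np.zeros_like(m); cv2.circle(k,(int(u),int(v)),int(rad),255,-1); m&=k
    c=max(cv2.findContours(m,cv2.RETR_EXTERNAL,cv2.CHAIN_APPROX_NONE)[0],key=cv2.contourArea)
    h=cv2.convexHull(c)[:,0,:]
    P=np.array([at(d,x,y,z)[:2] for x,y in h],np.float32); (e,ax,an)=cv2.fitEllipse(P)
    return np.array(e),ax,cv2.contourArea(c)
E
python3 - <<'E'
from h import *
d=load('w1')
print('grom',flange(d,252,134,4))
for n,u,v,z in [('set top',258,186,120),('set head',256,211,36),('cut top',246,218,119),('green',247,86,100),('s29',385,147,24),('r39',376,172,24),('r49',366,204,24),('st1',241,173,30),('st2',277,180,30),('st3',229,231,30),('mag',306,163,42),('yel',312,129,50),('lb',299,217,46),('blk',303,243,42),('d1',371,125,24),('d2',410,135,24),('d3',338,213,24),('d4',378,221,24)]:
    print(n,at(d,u,v,z).round(1)[:2])
a=cv2.resize(np.array(d['image'],np.uint8)[110:260,220:420],None,fx=4,fy=4,interpolation=cv2.INTER_CUBIC);cv2.imwrite('pics/c1.png',a[:,:,::-1])
E
```

```text
grom (array([ 566.28649902, -384.36184692]), (34.16010665893555, 34.53948211669922), 360.0)
set top [ 558.3 -335.5]
set head [ 559.5 -268.5]
cut top [ 573.5 -292.1]
green [ 571.5 -452.4]
s29 [ 363.9 -368. ]
r39 [ 372.4 -329. ]
r49 [ 381.5 -275.7]
st1 [ 582.8 -329.1]
st2 [ 527.  -317.8]
st3 [ 603.8 -230.8]
mag [ 485.8 -347.3]
yel [ 481.7 -397.6]
lb [ 492.6 -262.4]
blk [ 483.1 -215. ]
d1 [ 389.3 -400.7]
d2 [ 329. -386.]
d3 [ 425.3 -260.1]
d4 [ 358.  -245.8]
```

View pics/c1.png

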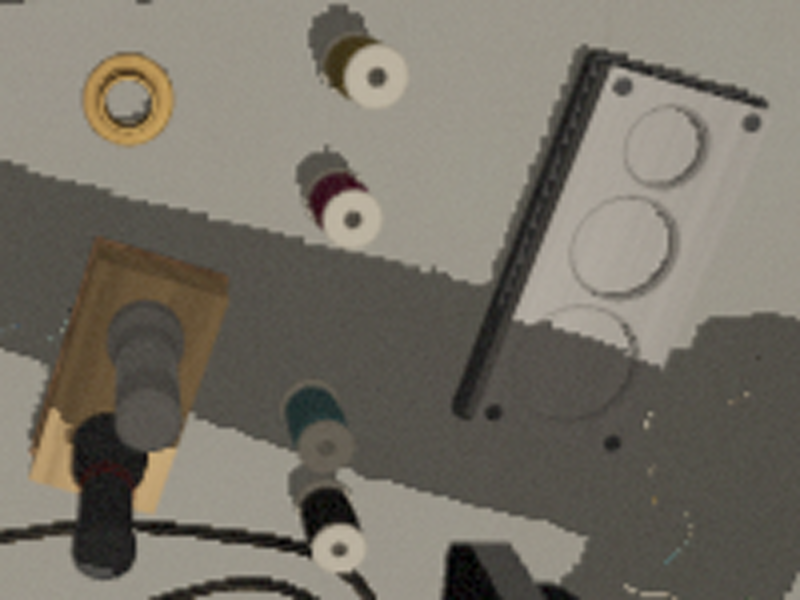

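```bash
python3 -m pendant '[[0.025,0,0.02,0,0,0,0.06],[0,-0.001,0.04,0,0,0,0.06],[0,0,0.045,0,0,0,0.06],[0,0,0.045,0,0,0,0.06],[0,0,0.045,0,0,0,0.06],[0,0,0.02,0,0,0,0.06],[0,0,0.01,0,0,0,0.06],[0,0,0,0,0,0,0.06],[0,0,0,0,0,0,0.06],[0,0,0,0,0,0,0.06]]'
python3 - <<'E'
from h import *
d=load('w1')
for n,u,v,z in [('set',257,214.5,120),('sethead',255.8,194,42),('s29',386.3,146.5,24),('r39',376,171.8,24),('grim',252,135,4)]: print(n,at(d,u,v,z).round(1))
d=snap('wrist','w2'); p=proj(d,[566,-384,4]);print(p,flange(d,*p,4,60)); print(arm.read_state()['position'],R.from_quat(arm.read_state()['ee_rot']).as_matrix().round(3))
E
```

```text
clock: 2.9
position: [567.7, -384.9, 101.8]
ee_rot: [0.707, -0.707, 0.002, -0.001]
contact_force: [-1.1, 0.2, -0.1]
gripper_width: 59.6
grasp_force: 0.0
set [ 559.4 -297.4  120. ]
sethead [ 560. -299.   42.]
s29 [ 362.  -368.8   24. ]
r39 [ 372.4 -329.3   24. ]
grim [ 565.8 -383.7    4. ]
[255.25636449 196.35292569] (array([ 566.0526123 , -384.97772217]), (34.88459396362305, 35.24760818481445), 1181.5)
[ 567.34099927 -384.80574126  101.39851883] [[ 0.    -1.     0.004]
 [-1.    -0.    -0.002]
 [ 0.002 -0.004 -1.   ]]
```

```bash
python3 -m pendant '[[0,0.001,0.03,0,0,0,0.05],[0,0,0.025,0,0,0,0.05],[0,0,0.010,0,0,0,0.045],[0,0,0.004,0,0,0,0.04],[0,0,0,0,0,0,0.04],[0,0,0,0,0,0,0.04],[0,0,0,0,0,0,0.04]]'
```

```text
clock: 3.65
position: [565.9, -384.8, 31.5]
ee_rot: [0.707, -0.707, 0.001, -0.0]
contact_force: [-0.1, -0.4, -0.5]
gripper_width: 40.2
grasp_force: 0.0
```

Now I'll close and lift a little, then take a picture.

```bash
python3 -m pendant '[[0,0,0,0,0,0,0.03],[0,0,0,0,0,0,0.025],[0,0,0,0,0,0,0.01],[0,0,0,0,0,0,0.01],[0,0,0,0,0,0,0.01],[0,0,0,0,0,0,0.01],[0,0,0,0,0,0,0.01],[0,0,-0.01,0,0,0,0.01],[0,0,-0.03,0,0,0,0.01],[0,0,-0.03,0,0,0,0.01],[0,0,0,0,0,0,0.01],[0,0,0,0,0,0,0.01]]'
python3 - <<'E'
from h import *
d=snap('wrist','w3'); print(arm.read_state()['position'])
a=cv2.resize(np.array(d['image'],np.uint8)[180:384,120:390],None,fx=2.9,fy=2.9,interpolation=cv2.INTER_CUBIC);cv2.imwrite('pics/c3.png',a[:,:,::-1])
E
```

```text
clock: 4.85
position: [565.6, -384.6, 101.8]
ee_rot: [-0.707, 0.707, -0.001, 0.001]
contact_force: [-0.5, 0.2, -0.9]
gripper_width: 10.1
grasp_force: 0.0
[ 564.87666562 -384.19753145  100.39003843]
```

View pics/c3.png

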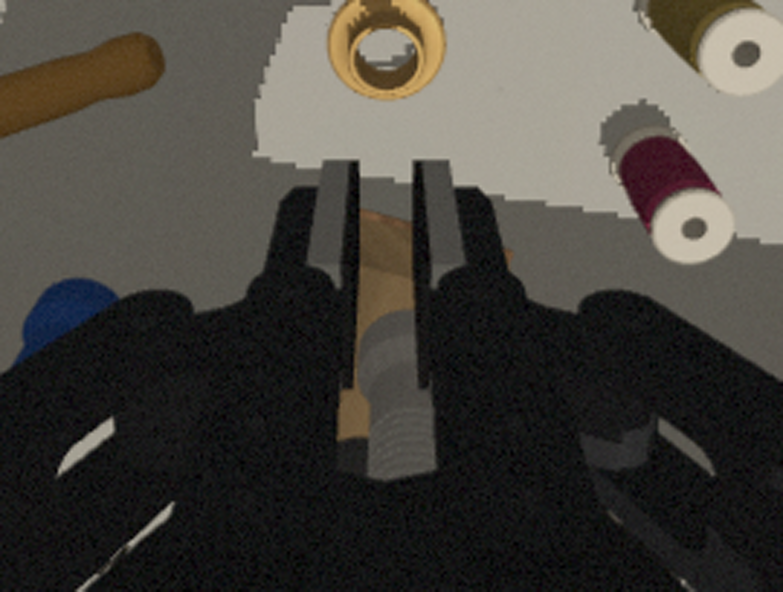

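The gripper closed to 10 mm on nothing, so the fingers missed. The grommet is still at about (252,196), and the finger ends are at (237,235) and (269,235). I'll check where the fingertips really are against the projection.

```bash
python3 - <<'E'
from h import *
d=load('w3'); p=[565.5,-384.4,101]
for dz in(-25,-15,0): 
  for dy in (-11,0): print(dz,dy,proj(d,[p[0],p[1]+dy,p[2]+dz]).round(1))
q=proj(d,[566,-385,4]);print(q,flange(d,*q,4,50))
for n in ('scene','side'):
  s=snap(n,n+'3'); print(n,proj(s,[565.5,-384.4,76]),proj(s,[566,-385,16]))
b=[cv2.resize(np.array(load(n+'3')['image'],np.uint8)[y:y+95,x:x+65],None,fx=6,fy=6,interpolation=cv2.INTER_CUBIC) for n,x,y in(('scene',255,95),('side',235,95))]
cv2.imwrite('pics/c4.png',np.hstack(b)[:,:,::-1])
E
```

```text
-25 -11 [253.2 216. ]
-25 0 [253.2 232.2]
-15 -11 [253.2 222.7]
-15 0 [253.2 239.6]
0 -11 [253.2 234.2]
0 0 [253.2 252.4]
[252.71687377 194.75306329] (array([ 565.86724854, -384.94644165]), (34.70440673828125, 35.081764221191406), 1173.0)
scene [293.28750421 143.69171557] [291.5859601  165.71359247]
side [266.91076612 142.94293257] [266.45043074 161.57711878]
```

View pics/c4.png

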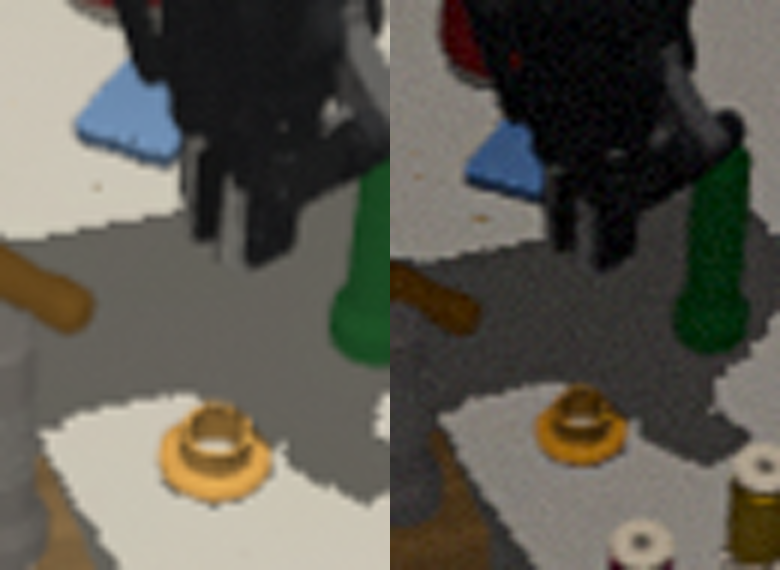

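The fingertips sit well above where 25 mm ahead of the TCP would put them: in the scene view they are at about (292,138), where I expected (293,144). I'll find their real length by gently touching the barrel rim (z = 16) with the fingers at 16 mm.

```bash
python3 -m pendant '[[0,0,0.03,0,0,0,0.016],[0,0,0.03,0,0,0,0.016],[0,0,0.01,0,0,0,0.016],[0,0,0.001,0,0,0,0.016],[0,0,0.001,0,0,0,0.016],[0,0,0.001,0,0,0,0.016],[0,0,0,0,0,0,0.016]]'; python3 -m pendant '[[0,0,0.001,0,0,0,0.016],[0,0,0.001,0,0,0,0.016]]';python3 -c "
from h import *
d=snap('wrist','w4');q=proj(d,[566,-385,4]);print(q,flange(d,*q,4,60))"
```

```text
clock: 5.7
position: [565.8, -384.7, 28.4]
ee_rot: [0.707, -0.707, 0.001, -0.0]
contact_force: [1.3, 0.2, 0.2]
gripper_width: 16.2
grasp_force: 0.0
clock: 5.9
position: [565.4, -384.5, 25.7]
ee_rot: [0.707, -0.707, 0.001, -0.0]
contact_force: [0.1, -0.3, 0.1]
gripper_width: 15.9
grasp_force: 0.0
[251.88960587 234.21990936] (array([ 566.128479  , -385.30581665]), (34.7932014465332, 35.78651428222656), 1902.0)
```

```bash
python3 -m pendant '[[0,0,0.001,0,0,0,0.016],[0,0,0.001,0,0,0,0.016]]';python3 -m pendant '[[0,0,0.001,0,0,0,0.016],[0,0,0,0,0,0,0.016]]';python3 -c "
from h import *
d=load('w4')
cv2.imwrite('pics/w4z.png',cv2.resize(np.array(d['image'],np.uint8)[190:384,130:380],None,fx=3,fy=3)[:,:,::-1])"
```

```text
clock: 6.15
position: [565.1, -384.4, 23.0]
ee_rot: [-0.707, 0.707, -0.0, 0.0]
contact_force: [-0.4, 0.0, -0.1]
gripper_width: 16.0
grasp_force: 0.0
clock: 6.35
position: [564.9, -384.3, 21.7]
ee_rot: [0.707, -0.707, -0.0, 0.0]
contact_force: [-0.1, -0.3, -0.6]
gripper_width: 15.9
grasp_force: 0.0
```

View pics/w4z.png

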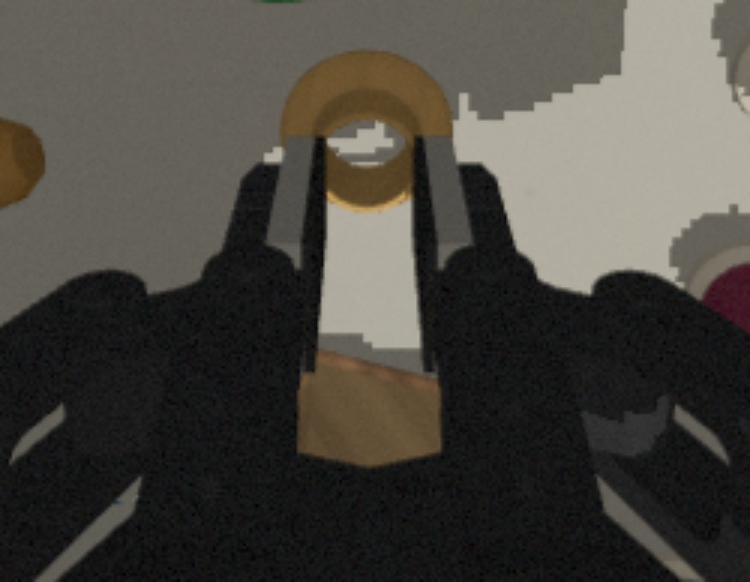

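The tip edges are at picture row 236, consistent with tips only about 0–5 mm ahead of the TCP, so I'll keep probing gently.

```bash
for i in 1 2 3; do :; done; python3 -m pendant '[[0,0,0.001,0,0,0,0.016],[0,0,0.001,0,0,0,0.016]]';python3 -m pendant '[[0,0,0.001,0,0,0,0.016],[0,0,0,0,0,0,0.016]]';python3 -m pendant '[[0,0,0.001,0,0,0,0.016],[0,0,0,0,0,0,0.016]]'
```

```text
clock: 6.55
position: [565.1, -384.4, 20.0]
ee_rot: [-0.707, 0.707, -0.0, 0.0]
contact_force: [-0.3, 0.3, 0.1]
gripper_width: 16.1
grasp_force: 0.0
clock: 6.75
position: [565.0, -384.4, 18.9]
ee_rot: [-0.707, 0.707, 0.0, -0.0]
contact_force: [-0.7, -0.8, 0.3]
gripper_width: 15.8
grasp_force: 0.0
clock: 6.95
position: [565.2, -384.5, 18.7]
ee_rot: [0.707, -0.707, 0.0, 0.0]
contact_force: [-1.8, 1.0, 3.4]
gripper_width: 16.1
grasp_force: 1.8
```

The tips touch the rim at TCP z = 18.8, so they reach only about 3 mm ahead of the TCP. I'll use this number from now on: back off, open, and go down to TCP z ≈ 9.

```bash
python3 -m pendant '[[0,0,-0.01,0,0,0,0.016],[0,0,-0.01,0,0,0,0.05],[0,0,0,0,0,0,0.05],[0,0,0,0,0,0,0.045],[0.001,-0.001,0.01,0,0,0,0.045],[0,0,0.01,0,0,0,0.045],[0,0,0.006,0,0,0,0.045],[0,0,0.003,0,0,0,0.045],[0,0,0,0,0,0,0.045],[0,0,0,0,0,0,0.045]]'
```

```text
clock: 7.95
position: [566.2, -385.5, 9.0]
ee_rot: [0.707, -0.707, 0.0, 0.0]
contact_force: [0.2, 1.2, -0.5]
gripper_width: 44.6
grasp_force: 0.0
```

```bash
python3 -m pendant '[[0,0,0,0,0,0,0.03],[0,0,0,0,0,0,0.025],[0,0,0,0,0,0,0.018],[0,0,0,0,0,0,0.018],[0,0,0,0,0,0,0.018],[0,0,0,0,0,0,0.018]]'
```

```text
clock: 8.55
position: [566.4, -385.6, 9.7]
ee_rot: [0.707, -0.707, 0.0, -0.0]
contact_force: [0.0, 0.7, 4.7]
gripper_width: 19.2
grasp_force: 49.1
```

Held at 49 N with a width reading of 19.2. I'll lift and check numerically that the grommet came along level.

```bash
python3 -m pendant '[[0,0,-0.005,0,0,0,0.018],[0,0,-0.02,0,0,0,0.018],[0,0,-0.04,0,0,0,0.018],[0,0,-0.04,0,0,0,0.018],[0,0,0,0,0,0,0.018],[0,0,0,0,0,0,0.018],[0,0,0,0,0,0,0.018]]'; python3 - <<'E'
from h import *
d=snap('wrist','w5'); p=arm.read_state()['position'];print(p)
im=np.array(d['image'],np.uint8);hsv=cv2.cvtColor(im,cv2.COLOR_RGB2HSV)
m=cv2.inRange(hsv,(8,110,40),(30,255,255))
n,l,st,c=cv2.connectedComponentsWithStats(m)
for i in range(1,n):
    if st[i,4]>60: print(st[i],c[i].round(1))
q=proj(d,[p[0],p[1],p[2]-5]);print(q)
# coarse ascii of mask around
for r in range(205,275,3): print(r,''.join('#' if m[r,x] else ('+' if im[r,x].max()>110 else '.') for x in range(205,305,2)))
E
```

```text
clock: 9.25
position: [565.1, -384.8, 112.5]
ee_rot: [-0.707, 0.707, 0.001, -0.0]
contact_force: [-0.5, -0.8, -0.5]
gripper_width: 19.0
grasp_force: 48.8
[ 564.9910948  -384.82015248  112.11710227]
[  0 137  11  35 146] [  5.3 152.8]
[339 166  34  32 530] [351.7 178.5]
[ 105  188   73   36 1307] [141.5 206. ]
[ 225  219   56  111 2571] [249.8 258.6]
[253.06395587 248.03159347]
205 ++++++++++++++++++++++++++++++++++++++++++++++++++
208 .+++++++++++++++++++++++++++++++++++++++++++++++++
211 ++++++++++++++++++++++++++++++++++++++++++++++++++
214 .+++++++++++++++++++++++++++++++++++++++++++++++++
217 .+++++++++++++++++++++++++++++++++++++++++++++++++
220 .++++++++++++++++++.#########+++++++++++++++++++++
223 ++++++++++++++++################.+++++++++++++++++
226 ++++++++++++++#####################+++++++++++++++
229 ......+++.++########################++++++++++++++
232 ...........###########################++++++++++++
235 ..............#####################....+++++++++++
238 ...............##################.......++++++++++
241 ................#################.........++++++++
244 ................#################...............++
247 ...............######........####.................
250 ...............###########.....##.................
253 ...............####.##############................
256 ...............######.###########.................
259 ...............##################.................
262 ...............##################.................
265 ...............###################................
268 ...............##################.................
271 ................#################.................
274 ................#################.................
```

```bash
python3 - <<'E'
from h import *
d=load('w5'); p=np.array([565,-384.8,112.1])
im=np.array(d['image'],np.uint8);hsv=cv2.cvtColor(im,cv2.COLOR_RGB2HSV)
m=cv2.inRange(hsv,(8,110,40),(30,255,255)); m[:,:215]=0;m[:,295:]=0
top=[(x,np.flatnonzero(m[:,x])[0]) for x in range(228,279) if m[:234,x].any()]
from scipy.optimize import least_squares
for dz in (-9,-7,-5.7,-3):
    P=np.array([at(d,x,y-.5,p[2]+dz)[:2] for x,y in top])
    s=least_squares(lambda c:np.hypot(P[:,0]-c[0],P[:,1]-c[1])-c[2],[565,-385,18])
    s2=least_squares(lambda c:np.hypot(P[:,0]-c[0],P[:,1]-c[1])-17.5,[565,-385])
    print(dz,s.x.round(1),s2.x.round(1),np.sqrt(2*s2.cost/len(P)).round(2))
# finger tip edges : where pads gray meet
print(proj(d,p+[0,-11,-3]),proj(d,p+[0,-9,-3]))
E
```

```text
-9 [ 565.2 -383.3   17.6] [ 565.2 -383.4] 0.18
-7 [ 565.2 -384.4   17.3] [ 565.2 -384.2] 0.17
-5.7 [ 565.2 -385.1   17.2] [ 565.2 -384.8] 0.18
-3 [ 565.2 -386.6   16.9] [ 565.2 -385.9] 0.19
[253.04885451 231.86684183] [253.05122377 235.19248291]
```

The grommet is centred on the TCP to within 1 mm. Next I'll carry it over the middle recess, staying high, and re-measure the recess.

```bash
python3 -m pendant '[[0,0,-0.03,0,0,0,0.018],[-0.01,0.033,-0.01,0,0,0,0.018],[-0.01,0.04,0,0,0,0,0.018],[-0.01,0.04,0,0,0,0,0.018],[-0.01,0.04,0,0,0,0,0.018],[-0.01,0.03,0,0,0,0,0.018],[-0.006,0.01,0,0,0,0,0.018],[0,0,0,0,0,0,0.018],[0,0,0,0,0,0,0.018],[0,0,0,0,0,0,0.018]]'; python3 - <<'E'
from h import *
d=snap('wrist','w6'); p=arm.read_state()['position'];print(p)
q=proj(d,[372.4,-329.3,24]);print(q, proj(d,[362,-368.8,24]))
im=np.array(d['image'],np.uint8)
g=cv2.cvtColor(im,cv2.COLOR_RGB2GRAY)
x,y=q.astype(int); print(x,y)
# rectified top-down map of die plane z=24, 0.5 mm/px
W=np.zeros((240,200,2),np.float32)
X0,Y0=372.4,-335
for i in range(240):
  for j in range(200):
    W[i,j]=proj(d,[X0+50-j*.5,Y0-60+i*.5,24])
t=cv2.remap(im,W[...,0],W[...,1],cv2.INTER_CUBIC); cv2.imwrite('pics/t6.png',cv2.resize(t,None,fx=2.5,fy=2.5)[:,:,::-1]); np.save('pics/t6raw.npy',t)
E
```

```text
clock: 10.3
position: [374.5, -329.9, 153.8]
ee_rot: [0.707, -0.707, 0.0, 0.0]
contact_force: [0.8, 0.5, -0.3]
gripper_width: 18.7
grasp_force: 48.8
[ 374.32148604 -329.78889363  153.68482365]
[254.96815184 185.15260711] [266.29259919 144.33728651]
254 185
```

View pics/t6.png

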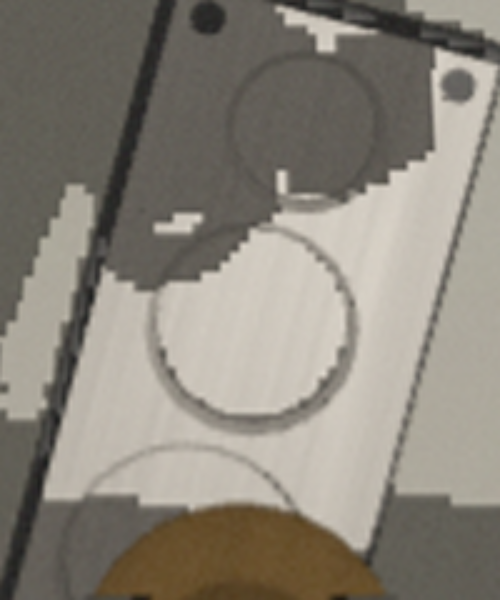

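The rectified view shows the middle recess with its centre at (252,328) there, which is x = 371.9, y = -329.4. It sits 40.8 mm from the small recess, against a nominal 41. I'll move to TCP (372,-330) and lower to just above the die.

```bash
python3 -m pendant '[[0,0.0023,0.03,0,0,0,0.018],[0,0,0.04,0,0,0,0.018],[0,0,0.03,0,0,0,0.018],[0,0,0.01,0,0,0,0.018],[0,0,0.005,0,0,0,0.018],[0,0,0,0,0,0,0.018],[0,0,0,0,0,0,0.018],[0,0,0,0,0,0,0.018]]'; python3 -c "
from h import *
for i in range(3):
  s=arm.read_state();print(s['position'],s['contact_force'])"
```

```text
clock: 11.15
position: [371.8, -329.9, 40.4]
ee_rot: [0.707, -0.707, 0.001, -0.001]
contact_force: [-0.1, 0.5, 0.1]
gripper_width: 19.1
grasp_force: 48.8
[ 371.75960284 -329.85519594   40.36743907] [-0.10663325  0.52830002  0.13411701]
[ 371.75960284 -329.85519594   40.36743907] [-0.10663325  0.52830002  0.13411701]
[ 371.75960284 -329.85519594   40.36743907] [-0.10663325  0.52830002  0.13411701]
```

```bash
python3 -m pendant '[[0,0,0.004,0,0,0,0.018],[0,0,0.002,0,0,0,0.018],[0,0,0,0,0,0,0.018]]'; python3 -m pendant '[[0,0,0.001,0,0,0,0.018],[0,0,0.001,0,0,0,0.018],[0,0,0,0,0,0,0.018]]'; python3 -m pendant '[[0,0,0.001,0,0,0,0.018],[0,0,0.001,0,0,0,0.018],[0,0,0,0,0,0,0.018]]'
```

```text
clock: 11.45
position: [370.9, -329.5, 33.0]
ee_rot: [0.707, -0.707, 0.0, -0.0]
contact_force: [0.7, -0.6, -0.4]
gripper_width: 19.1
grasp_force: 48.8
clock: 11.75
position: [370.9, -329.5, 31.0]
ee_rot: [0.707, -0.707, 0.0, -0.0]
contact_force: [0.4, 0.1, -1.0]
gripper_width: 18.8
grasp_force: 48.8
clock: 12.05
position: [370.9, -329.5, 29.0]
ee_rot: [0.707, -0.707, 0.0, -0.0]
contact_force: [0.7, -1.0, -0.2]
gripper_width: 18.7
grasp_force: 48.8
```

```bash
python3 -m pendant '[[0,0,0.0007,0,0,0,0.018],[0,0,0,0,0,0,0.018]]'; python3 -m pendant '[[0,0,0.0005,0,0,0,0.018],[0,0,0,0,0,0,0.018]]'
```

```text
clock: 12.25
position: [371.0, -329.5, 28.7]
ee_rot: [0.707, -0.707, 0.0, -0.0]
contact_force: [-0.2, -0.2, 3.3]
gripper_width: 18.9
grasp_force: 49.2
clock: 12.45
position: [371.0, -329.5, 28.7]
ee_rot: [0.707, -0.707, 0.0, 0.0]
contact_force: [-1.7, 0.8, 8.1]
gripper_width: 18.8
grasp_force: 49.6
```

It touched at TCP z = 28.7, which is exactly the seated height. Release, lift, and check.

```bash
python3 -m pendant '[[0,0,-0.0005,0,0,0,0.03],[0,0,0,0,0,0,0.045],[0,0,0,0,0,0,0.045],[0,0,0,0,0,0,0.045],[0,0,-0.01,0,0,0,0.045],[0,0,-0.03,0,0,0,0.05],[0,0,-0.04,0,0,0,0.05],[0,0,-0.045,0,0,0,0.05],[0,0,0,0,0,0,0.05],[0,0,0,0,0,0,0.05],[0,0,0,0,0,0,0.05]]'; python3 - <<'E'
from h import *
d=snap('wrist','w7'); print(arm.read_state()['position'])
q=proj(d,[372,-329.4,23]);print(q)
for z in(21,23): print(flange(d,*q,z,45))
im=np.array(d['image'],np.uint8);hsv=cv2.cvtColor(im,cv2.COLOR_RGB2HSV);m=cv2.inRange(hsv,(8,110,40),(30,255,255))
# barrel centre: rim hole - report non-gold pixels inside hull
x,y=q.astype(int)
for r in range(y-26,y+27,2): print(r,''.join('#' if m[r,c] else ('+' if im[r,c].max()>110 else '.') for c in range(x-30,x+31)))
E
```

```text
clock: 13.55
position: [370.0, -329.0, 152.8]
ee_rot: [-0.707, 0.707, 0.001, -0.0]
contact_force: [-0.1, 0.7, 0.3]
gripper_width: 49.6
grasp_force: 0.0
[ 369.8784159  -328.94105452  152.34545679]
[250.58599248 183.99021735]
(array([ 371.05630493, -328.07180786]), (34.71435546875, 35.23721694946289), 927.5)
(array([ 371.05053711, -328.67297363]), (34.458282470703125, 34.97727584838867), 927.5)
157 .....................................+.......................
159 ........................+++++++....++++...................+++
161 ....................++++++++++++++++++++++.............++++++
163 ................++++++++++++++++++++++++++.........++++++++++
165 ..........++++++++++++++++++++++++++++++++++.......++++++++++
167 .++++++++++++++++++++++++++++++++++++++++++++++++++++++++++++
169 +++++++++++++++++++++++#################+++++++++++++++++++++
171 ++++++++++++++++++++#######################++++++++++++++++++
173 +++++++++++++++++++###########################+++++++++++++++
175 +++++++++++++++++##############################++++++++++++++
177 ++++++++++++++++########################
[... 377 characters left out ...]
###+++++++++++++..+##########+.+++++++++
191 ++++++++++++++++#########.+..........+###########++++++++++++
193 ++++++++++++++.++############..++..#############+++++++++++++
195 ++++++++++++++++++############################+++++++++++++++
197 ++++++++++++++++++++########################+++++++++++++++++
199 ++++++++++++++++++++.+####################+++++++++++++++++++
201 ++++++++++++++++++++++++++###########++++++++++++++++++++++++
203 +++++++++++++++++++++++++++++++++++++++++++++++++++++++++++++
205 +++++++++++++++++++++++++++++++++++++++++++++++++++++++++++++
207 ++++++++++++++++++++++++++++++++++++++++++++++++++++++++++++.
209 ++++++++++++++++++++++++++++++++++++++++++++++++++++++++++++.
```

The grommet is seated flat, measured at (371.0,-328.7). Next I'll go up and over to the setter and measure it from above.

```bash
python3 -m pendant '[[0,0,-0.04,0,0,0,0.05],[0,-0.03,-0.02,0,0,0,0.05],[0.0,-0.04,0,0,0,0,0.05],[-0.01,-0.04,0,0,0,0,0.05],[-0.01,-0.04,0,0,0,0,0.05],[-0.011,-0.03,0,0,0,0,0.05],[0,-0.01,0,0,0,0,0.05],[0,0,0,0,0,0,0.05],[0,0,0,0,0,0,0.05],[0,0,0,0,0,0,0.05]]'; python3 - <<'E'
from h import *
d=snap('wrist','w8'); print(arm.read_state()['position'])
q=proj(d,[559.5,-298,120]);print(q,proj(d,[559.5,-298,42]),proj(d,[559.5,-298,30]))
im=np.array(d['image'],np.uint8);hsv=cv2.cvtColor(im,cv2.COLOR_RGB2HSV)
x,y=q.astype(int)
S=hsv[...,1];V=hsv[...,2]
ch=' .:-=+*%@'
for r in range(150,y+40,2): print(r,''.join('#' if S[r,c]>85 and V[r,c]>45 else ch[min(8,V[r,c]//20)] for c in range(x-40,x+41)))
E
```

```text
clock: 14.6
position: [559.4, -298.9, 213.2]
ee_rot: [-0.707, 0.708, 0.0, -0.0]
contact_force: [-0.6, -0.1, -1.0]
gripper_width: 50.1
grasp_force: 0.0
[ 559.53826734 -298.91171472  213.52744496]
[252.64206823 197.81304051] [252.5693654  174.51533106] [252.56106098 171.85417234]
150 =========%@@@@@@@@@+==################################=======++++@@@@@@@@@@@@@@@@
152 =========%@@@@@@@@@+==#######################################====@@@@@@@@@@@@@@@@
154 =========+@@@@@@@*+==#############################################*+%@@@@@@@@@@@@
156 ========@@@@@@@@@@+=#################################################@@@@@@@@@@@@
158 ========@@@@@@@@*+==#################################################%@@@@@@@@@@@
160 =======%@@@@@@@@+==##################################################*@@@@@@@@@@@
162 =======%@@@@@@@@+=##################=====-====#####################@#@@@@@@@@@@@@
164 =======@@@@@@@@+==###############=--=========----=##################@@@@@@@@@@@@@
166 =======@@@@@@@@+=##############=-=============+++==###############@#@@@@@@@@@@@@@
168 =======++@@@@*++=############=-============
[... 2262 characters left out ...]
============
222 ==+#############:.###............##:....#########================================
224 ====#############:#:..:............#:...########=================================
226 ===========########.................#:#########+=================================
228 =================:..................###########==================================
230 =================:.....:............##########===================================
232 ================-:..................#########+===================================
234 @@@@@@@@@@@@@@@@=...................-=++#####====================================
236 @@@@@@@@@@@@@@@@=...................-============================================
```

The setter's top disc is at (252.7,199.5), so it stands at about (559.4,-296.9). Descend to TCP z ≈ 81.

```bash
python3 -m pendant '[[-0.0017,0,0.03,0,0,0,0.05],[0,0,0.03,0,0,0,0.05],[0,0,0.03,0,0,0,0.05],[0,0,0.025,0,0,0,0.05],[0,0,0.012,0,0,0,0.05],[0,0,0.004,0,0,0,0.05],[0,0,0,0,0,0,0.05],[0,0,0,0,0,0,0.05]]'
```

```text
clock: 15.45
position: [561.6, -297.2, 84.0]
ee_rot: [0.707, -0.707, 0.001, -0.001]
contact_force: [-0.3, -0.4, 0.1]
gripper_width: 49.6
grasp_force: 0.0
```

```bash
python3 -m pendant '[[0,0.0015,0.003,0,0,0,0.05],[0,0,0,0,0,0,0.04],[0,0,0,0,0,0,0.03],[0,0,0,0,0,0,0.025],[0,0,0,0,0,0,0.02],[0,0,0,0,0,0,0.018],[0,0,0,0,0,0,0.018],[0,0,0,0,0,0,0.018]]'
```

```text
clock: 16.25
position: [559.4, -296.8, 79.7]
ee_rot: [0.707, -0.707, 0.0, -0.0]
contact_force: [-0.8, -0.2, 4.0]
gripper_width: 20.8
grasp_force: 58.5
```

Gripped at 20.8 mm and 58 N. Lift straight up, then check.

```bash
python3 -m pendant '[[0,0,-0.005,0,0,0,0.016],[0,0,-0.01,0,0,0,0.016],[0,0,-0.02,0,0,0,0.016],[0,0,-0.03,0,0,0,0.016],[0,0,-0.03,0,0,0,0.016],[0,0,-0.02,0,0,0,0.016],[0,0,-0.005,0,0,0,0.016],[0,0,0,0,0,0,0.016],[0,0,0,0,0,0,0.016],[0,0,0,0,0,0,0.016]]'; python3 - <<'E'
from h import *
p=arm.read_state()['position'];print(p)
d=snap('wrist','w9'); s=snap('scene','s9'); snap('side','sd9')
im=np.array(d['image'],np.uint8);hsv=cv2.cvtColor(im,cv2.COLOR_RGB2HSV)
for dz in(-81,-60,-50,-39,20): print(dz,proj(d,p+[0,0,dz]).round(1),proj(s,p+[0,0,dz]).round(1))
S=hsv[...,1];V=hsv[...,2];ch=' .:-=+*%@'
for r in range(186,300,2): print(r,''.join('#' if S[r,c]>85 and V[r,c]>45 else ch[min(8,V[r,c]//20)] for c in range(210,296)))
g=np.array(s['image'],np.uint8);V=g.max(2)
print()
x,y=proj(s,p+[0,0,-40]).astype(int)
for r in range(y-30,y+40,2): print(r,''.join(ch[min(8,V[r,c]//25)] for c in range(x-30,x+31)))
E
```

```text
clock: 17.25
position: [558.4, -296.4, 197.4]
ee_rot: [-0.707, 0.707, 0.002, -0.001]
contact_force: [-0.3, -1.1, -2.8]
gripper_width: 20.7
grasp_force: 58.9
[ 558.38494137 -296.35962728  197.39146963]
-81 [252.5 201.7] [255.  151.5]
-60 [252.6 211.5] [254.9 142.5]
-50 [252.7 216.8] [254.9 138.1]
-39 [252.7 223.2] [254.8 133.2]
20 [253.2 274.3] [254.5 104.5]
186 ===========####################################################@@@@@@@@@@@@@@@@@@@@@@@
188 =====++====#################################################@##*++++++++++++++@@@@@@@@
190 ===+======####################################################@+======================
192 ==+=++====###################################################@+====+=========+=+===+==
194 ====+====####################################################*===========+==+=========
196 ========####################################################*========================+
198 ========###################################################@+==+======+=========+++===
200 ==+====############################==============+*########+=====+====================
202 +======#
[... 6057 characters left out ...]
----------------------------------------
153 -------------------------------------------------------------
155 .:-----------------------------------------------------------
157 ...:--:------------------------------------------------------
159 ....:-:------------------------------------------------------
161 .......:-----------------------------------------------------
163 .......:-----------------------------------------------------
165 .......:-----------------------------------------------------
167 .......:-----------------------------------------------------
169 .......:-----------------------------------------------------
171 .......:-------------------------======----------------------
```

```bash
python3 - <<'E'
from h import *
d=load('w9');p=np.array([558.4,-296.4,197.4])
for dz in(-50,-38):
  for dy in(-15,):print(dz,proj(d,p+[0,dy,dz]).round(1),proj(d,p+[15,0,dz]).round(1),proj(d,p+[-15,0,dz]).round(1))
print(at(d,252.5,200,147.4),at(d,252.5,200,149))
q=R.from_quat(arm.read_state()['ee_rot']).as_matrix();print(q.round(4))
E
```

```text
-50 [252.6 196.7] [231.4 216.8] [273.8 216.7]
-38 [252.7 202.7] [230.3 223.8] [275.2 223.7]
[ 558.49561052 -308.96454636  147.4       ] [ 558.49972716 -309.53964747  149.        ]
[[-1.e-04 -1.e+00 -2.e-03]
 [-1.e+00  1.e-04  6.e-04]
 [-6.e-04  2.e-03 -1.e+00]]
```

```bash
python3 - <<'E'
from h import *
for f,z0,u,v0,v1 in(('w8',20,252.5,150,175),('w9',137.5,252.5,190,215)):
  d=load(f);im=np.array(d['image'],np.uint8);S=cv2.cvtColor(im,cv2.COLOR_RGB2HSV)[...,1].astype(float)
  pts=[]
  for c in range(244,262):
    col=S[v0:v1,c]; i=np.flatnonzero((col[:-1]>70)&(col[1:]<=70))
    if len(i): pts.append((c,v0+i[0]+ (col[i[0]]-70)/(col[i[0]]-col[i[0]+1])))
  for z in (z0+10,z0+22):
    P=np.array([at(d,a,b,z)[:2] for a,b in pts])
    r=[P[:,1]+np.sqrt(np.maximum(0,225-(P[:,0]-c)**2)) for c in (559,)]
    print(f,z,len(pts),np.median(r[0]).round(2),d['xyz'][:2])
E
```

```text
w8 30 18 -295.51 [ 559.60276331 -379.37196397]
w8 42 18 -297.99 [ 559.60276331 -379.37196397]
w9 147.5 18 -294.93 [ 558.9827269  -377.01544897]
w9 159.5 18 -299.15 [ 558.9827269  -377.01544897]
```

The head shows the same edge offset before and after the lift, so the setter is upright and on the TCP axis. Carry it high (nose at about 137 mm) to above the grommet.

```bash
python3 -m pendant '[[0,0.02,0,0,0,0,0.016],[0.008,0.03,0,0,0,0,0.016],[0.01,0.035,0,0,0,0,0.016],[0.01,0.035,0,0,0,0,0.016],[0.005,0.03,0,0,0,0,0.016],[0,0.02,0,0,0,0,0.016],[0,0.012,0,0,0,0,0.016],[0,0.005,0,0,0,0,0.016],[0,0,0,0,0,0,0.016],[0,0,0,0,0,0,0.016],[0,0,0,0,0,0,0.016]]'; python3 - <<'E'
from h import *
p=arm.read_state()['position'];print(p)
d=snap('wrist','w10');q=proj(d,[371,-328.7,23]);print(q,proj(d,p+[0,-15,-50]))
im=np.array(d['image'],np.uint8);hsv=cv2.cvtColor(im,cv2.COLOR_RGB2HSV);m=cv2.inRange(hsv,(8,110,40),(30,255,255))
n,l,st,c=cv2.connectedComponentsWithStats(m)
for i in range(1,n):
    if st[i,4]>60: print(st[i],c[i].round(1))
print(flange(d,*q,23,40))
E
```

```text
clock: 18.5
position: [373.2, -329.7, 199.2]
ee_rot: [0.707, -0.707, 0.0, -0.0]
contact_force: [0.5, 0.2, -2.5]
gripper_width: 20.7
grasp_force: 59.1
[ 373.22158917 -329.72446153  199.23902496]
[254.8031125  173.58535319] [252.91401178 196.8226925 ]
[148  99  20  22 233] [159.2 108.5]
[  0 117  24  22 357] [ 10.1 126.5]
[240 159  31  30 578] [254.8 173.1]
[  70  170   59   91 1062] [108.8 203.7]
[ 82 196  16  16 104] [ 88.4 203.8]
[ 63 218  20  18 167] [ 71.4 225.6]
[ 28 299  32  27 657] [ 43.6 311.6]
(array([ 371.06958008, -328.60928345]), (34.45547103881836, 34.79759216308594), 694.0)
```

```bash
python3 -m pendant '[[-0.0003,0.002,0.02,0,0,0,0.016],[0,0,0.03,0,0,0,0.016],[0,0,0.02,0,0,0,0.016],[0,0,0.01,0,0,0,0.016],[0,0,0.004,0,0,0,0.016],[0,0,0,0,0,0,0.016],[0,0,0,0,0,0,0.016],[0,0,0,0,0,0,0.016]]'; python3 - <<'E'
from h import *
print(arm.read_state()['position'],arm.read_state()['joints'].round(3))
d=snap('scene','s11');im=np.array(d['image'],np.uint8)
p=arm.read_state()['position']
n=proj(d,[p[0],p[1],p[2]-59.7]);g=proj(d,[371,-329.2,35]);print('nose',n,'rim',g)
hsv=cv2.cvtColor(im,cv2.COLOR_RGB2HSV)
x,y=g.astype(int);V=im.max(2);S=hsv[...,1];ch=' .:-=+*%@'
for r in range(y-36,y+22): print(r,''.join('#' if S[r,c]>110 and V[r,c]>40 else ch[min(8,V[r,c]//25)] for c in range(x-35,x+36)))
E
```

```text
clock: 19.35
position: [371.0, -329.8, 116.4]
ee_rot: [0.707, -0.707, 0.001, -0.0]
contact_force: [0.7, -0.2, -2.4]
gripper_width: 20.6
grasp_force: 59.1
[ 370.95498931 -329.7536638   116.36453441] [-0.399  0.292 -0.465  0.    -0.811  0.399]
nose [341.38770707 240.06347974] rim [339.3130344  247.42813018]
211 ##=++===========================-..:-=========:..........::::::........
212 ==+++===========================: .:=========-:...........::::::.......
213 ++++============================- .-=========:-.............:..........
214 +++=============================..:-===+=+==-:=:.......................
215 ++=============================-. :-==+++++=----.......................
216 ================================:.-=++*++++=-----:.....................
217 =================================-==+*+++*+=:====-.....................
218 ===================================+++++*%*+:===-:.....................
219 ==================================+*++*++%+=-===-..........:...........
220 ==================================+++=+*++=-====-....................:-
221 =============================
[... 2914 characters left out ...]
@@@+@+========%*
260 ========*@@@@@@@@@@%%@@@@@@@#############@@@@@@@@@@@@@@@@@@@@++=====++=
261 =========*@@@@@@@@@@%@@@@@@@@@#########@@@@@@@@@@@@@@@@@@@@@@@@=*==+=+=
262 ==========*@@@@@@@@@%@@@@@@@@@@@@@@@@@@@@@@@@@@@@@@@@@@@@@@@%*+===+===-
263 ===========*@@@@@@@@%@@@@@@@@@@@@@@@@@@@@@@@@@@@@@@@@@@@@%*=+++==-=----
264 ===========+%@@@@@@@%@@@@@@@@@@@@@@@@@@@@@@@@@@@@@@@@@%*=+++++==-------
265 ===========*@@@@@@@@%@@@@@@@@@@@@@@@@@@@@@@@@@@@@@@%*++=++===-------:::
266 ============*@@@@@@@@@@@@@@@@@@@@@@@@@@@@@@@@@@@%*+++++===-------:::::-
267 =============*@@@@@%@@@@@@@@@@@@@@@@@@@@@@@@@%*==++++==-------:::::--@=
268 ==============*@@@@@@@@@@@@@@@@@@@@@@@@@@@@*=++=++===------::::---@=@@@
```

```bash
python3 - <<'E'
from h import *
d=load('s11'); p=np.array([371,-329.75,116.4])
def sil(c,r,z): 
    P=np.array([proj(d,[c[0]+r*np.cos(t),c[1]+r*np.sin(t),z]) for t in np.linspace(0,6.3,90)]); return P.min(0).round(1),P.max(0).round(1)
print('head low',sil(p,15,p[2]-49.7),'head top',sil(p,15,p[2]-37.7),'nose',sil(p,7.5,p[2]-59.7),'shank',sil(p,11,p[2]-20))
print('flange',sil((371,-329.2),17.5,22.5),'rim',sil((371,-329.2),11,35))
d=load('w7');
im=np.array(load('s11')['image'],np.uint8)
for r in range(228,246): print(r,im[r,328:352].sum(1).tolist())
E
```

```text
head low (array([332.5, 228.4]), array([351.9, 244.7])) head top (array([333.5, 224.1]), array([353.1, 240.4])) nose (array([336.6, 235.9]), array([346.2, 244. ])) shank (array([337.5, 219.6]), array([352.2, 231.7]))
flange (array([327.5, 242.4]), array([349.1, 260.9])) rim (array([332.4, 241.6]), array([346.2, 253.4]))
228 [341, 340, 337, 335, 337, 348, 388, 389, 318, 344, 368, 373, 331, 371, 437, 404, 411, 352, 345, 325, 327, 339, 332, 314]
229 [339, 339, 337, 338, 335, 374, 459, 418, 307, 351, 367, 366, 342, 359, 439, 460, 393, 352, 353, 346, 318, 324, 313, 321]
230 [338, 340, 341, 340, 359, 412, 452, 428, 315, 357, 373, 383, 374, 324, 342, 349, 347, 340, 340, 329, 318, 305, 298, 310]
231 [339, 338, 340, 339, 377, 461, 464, 444, 362, 356, 372, 387, 379, 368, 404, 405, 386, 336, 317, 322, 315, 299, 291, 301]
232 [341, 339, 341, 332, 374, 475, 485, 485, 444, 369, 377, 389, 394, 400, 402, 403, 397, 376, 322, 321, 309, 299, 287, 293]
233 [341, 341, 338, 334, 362, 466, 503, 516, 501, 409, 383, 388, 396, 405, 403, 402, 398, 373, 319, 316, 310, 300, 304, 297]
234 [341, 341, 376, 410, 319
[... 771 characters left out ...]
 401, 423, 485, 545, 562, 574, 570, 559, 555, 525, 445, 369, 338, 298, 320]
241 [658, 653, 637, 616, 533, 352, 354, 367, 377, 395, 406, 409, 404, 404, 429, 426, 415, 399, 375, 377, 352, 319, 309, 316]
242 [636, 609, 595, 526, 328, 315, 320, 350, 366, 389, 396, 404, 387, 357, 410, 404, 397, 380, 337, 357, 335, 317, 328, 328]
243 [597, 556, 462, 360, 303, 283, 280, 291, 321, 358, 381, 391, 392, 399, 396, 388, 386, 376, 359, 343, 332, 333, 322, 326]
244 [542, 470, 480, 375, 243, 252, 249, 240, 238, 259, 328, 340, 360, 369, 366, 363, 356, 349, 343, 342, 336, 333, 318, 322]
245 [496, 548, 422, 259, 257, 249, 235, 243, 248, 246, 245, 234, 224, 270, 272, 277, 253, 305, 326, 334, 332, 335, 330, 322]
```

The scene view shows head and flange with the same ~1 px residual against prediction, so they are coaxial to about 1 mm. Final small descent to a nose height of about 45 mm.

```bash
python3 -m pendant '[[-0.0004,0,0.004,0,0,0,0.016],[0,0,0.004,0,0,0,0.016],[0,0,0.003,0,0,0,0.016],[0,0,0,0,0,0,0.016],[0,0,0,0,0,0,0.016],[0,0,0,0,0,0,0.016],[0,0,0,0,0,0,0.016],[0,0,0,0,0,0,0.016]]'; python3 - <<'E'
from h import *
p=arm.read_state()['position'];print(p)
d=snap('scene','s12');im=np.array(d['image'],np.uint8)
def sil(c,r,z): 
    P=np.array([proj(d,[c[0]+r*np.cos(t),c[1]+r*np.sin(t),z]) for t in np.linspace(0,6.3,90)]); return P.min(0).round(1),P.max(0).round(1)
print('head low',sil(p,15,p[2]-49.7),'nose',sil(p,7.5,p[2]-59.7),'rim',sil((371,-329.2),11,35))
S=cv2.cvtColor(im,cv2.COLOR_RGB2HSV)[...,1];V=im.max(2);ch=' .:-=+*%@'
for r in range(230,264): print(r,''.join('#' if S[r,c]>110 and V[r,c]>40 else ch[min(8,V[r,c]//25)] for c in range(316,366)))
E
```

```text
clock: 20.2
position: [370.4, -329.0, 104.5]
ee_rot: [0.707, -0.707, 0.0, -0.0]
contact_force: [0.3, -0.3, -1.6]
gripper_width: 20.6
grasp_force: 59.1
[ 370.36854819 -329.04128782  104.46182257]
head low (array([331.6, 233.1]), array([350.7, 249.3])) nose (array([335.6, 240.5]), array([345. , 248.5])) rim (array([332.4, 241.6]), array([346.2, 253.4]))
230 =====================++=+++++:====-......:-==---==
231 =====================+++=+++=-====:.....:-========
232 ==================+===++++++======-...:-==========
233 =================++====++++=+==+===-:-============
234 ================+*+=====++*+*=====================
235 ================+*+==++=+==++====-================
236 =============+++***+=+++++=+=====-==========+=====
237 ======+++****%@+****++++++++======================
238 ===+**%@%@@@@@@=**%*++++++++======================
239 ***%@@@@@@@@@@@=+%%%*+++++++======================
240 @@@@@@@@@@@@@@@++%%%%%**+++++=====================
241 @@@@@@@@@@@@@@@+=*%%%%%%%****=====================
242 @@@@@@@@@@@@@@%+=+%%%%%%%%%%%+=++=================
243 @@@@@@@@@@@@@%*+=++*%%%%%%%
[... 423 characters left out ...]
########+=======######=-===+============
252 @%*%@@@@@%#########+======######===+*@============
253 @@@*%@@@@%%###########=+########==+@@=============
254 @@@@%%@@@@@######################+%@@=============
255 @@@@@*%@@@%#####################@*@@+=============
256 @@@@@@*@@@@%####################@%@@@+============
257 @@@@@@**@@@@@###################%@@@@@+=+=========
258 @@@@@@@**@@@@@#################*+@@@@@@*@=========
259 @@@@@@@%@@@@@@@###############%%@@@@@@@@@+++======
260 @@@@@@@%%@@@@@@@#############%@@@@@@@@@@@@@@++====
261 @@@@@@@@%@@@@@@@@@#########@@@@@@@@@@@@@@@@@@@++==
262 @@@@@@@@%@@@@@@@@@@@@@@@@@@@@@@@@@@@@@@@@@@@@@@@*=
263 @@@@@@@@%@@@@@@@@@@@@@@@@@@@@@@@@@@@@@@@@@@@@**=+=
```

The nose is about 8–10 mm above the rim, centred, with no contact force beyond the setter's weight. Handing in.

```bash
python3 -c "
from bench import arm
print(arm.job_done())"
```

```text
the job is handed in; nothing more can be done
None
```

The job is handed in: the grommet is seated and released in the middle recess, and the setter is held upright and centred about 8–10 mm above its barrel by my camera measurements. The hand-in gave no verdict, and I did not re-measure the spools and cutter at the end.

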